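# Draw the long ticket rail out of its hooded tray

### The arm

A 6-joint arm with a two-finger parallel gripper is mounted at the origin on the work surface. World frame = base frame: x ahead of the robot, y to its left, z up, the work surface at z = 0. Lengths are in m, angles in rad, forces in N, time in s.
With the tool pointing down it reaches from about 0.3 to 0.875 m from the base axis. Payload 6.4 kg.
Tool frame: the origin (TCP) lies at the very end of the fingers, on their centre line; the grasp point (between the pads) lies 19 mm behind it; z points along the fingers, y is the direction in which the jaws open and shut (so a half turn about z gives the same grasp; the last joint's range is limited). The gripper opens to 85 mm and grips with 20 to 120 N. Pads are 22 mm wide; open, the fingers measure 114 mm over their backs; the gripper's body (76 mm by 85 mm) begins 54 mm behind the grasp point. The pads swing forward as they close: fully open they stand 13 mm farther back than shut.
Start: joints at [-1.37, 0.181, 1.607, -0, 1.354, -0.206], TCP at [0.228, -0.528, 0.231] pointing down, gripper open.
Joint ranges: [-2.99, 2.99], [-0.89, 2.07], [0.3, 2.58], [-1.14, 4.28], [0, 2.63], [-3.12, 3.12]. Speed limits (rad/s): [2.57, 2.57, 3.01, 3.14, 3.14, 3.14].

### API

Orientations are given as a unit quaternion [w, x, y, z].
In Python, from bench import * gives the robot as it stands.
- The arm moves only by the tool arm_command, never from a script. Its argument "motion" is text: rows parted by semicolons, each of 7 numbers parted by spaces: the shift along the tool's x, y, z in units of 0.2 m (1.0 is 0.2 m), then the turn, a rotation vector about the tool's x, y, z in units of 60 degrees (1.0 is 60 degrees), then the opening, from 0 (shut) to 1 (fully open). In form: tx ty tz ax ay az grip; .... A call has 1 to 10 rows; each row shifts and turns the pose as measured when the row begins, along the tool's axes as they then stand; what a row does not reach is not made up. A row lasts 1/12 s, in which the tool goes at most 41.7 mm and 7.16 degrees, less where a joint would pass 70% of its speed; a pose out of reach is approached as far as the arm can. A call with a number of a shift or a turn outside -1 to 1 is refused whole. A call with a gripper value outside its range is refused whole. The fingers move at their own pace and stop on an object; the grip force is fixed at half the most. Time passes only in rows, so rows that do not move let the fingers close. It gives the time, the measured TCP pose, the force and the opening at its end, in the units of the state.
- get_obs(): the state, without advancing time (a new reading comes with each control period).
- camera(name): name is "side" or "top" or "wrist"; returns a dict with "img" (480x640x3 uint8, red, green, blue), "intrinsics" (3x3 intrinsics, pixels), "pose" (4x4, takes a point from camera to world coordinates); the wrist camera has in their place "mount" (4x4, takes a point from camera to tool coordinates, whose origin is the TCP and whose axes are the flange's). Camera axes: x right, y down, z forward; pixel columns grow to the right and rows downward; lengths in m; the calibration is good to about 2 mm. The wrist camera is an equidistant fisheye: a pixel r from the principal point sees the ray r / f radians off the axis. A picture is of the moment at which its call begins: read the wrist's pose just before it. There is no depth.
- hand_in(): hands the job in, once; it reports no verdict.
Trained networks look in the newest picture that a camera, given by its name, has taken for a name from the list of things; names that differ only in an ending like _2 or _b are one class to them, and where a whole thing is asked for, a point or a joint stands for the part that bears it (a point fixed in the world has none). Each returns a list of dicts, best first, with "conf" (0 to 1); they miss things now and then, are a little off and sometimes report something else, mostly with a low value. They report only what shows in the picture. A call takes as long as a camera call.
- search_frame(camera, target): "box" ([left, top, right, bottom] in pixels, round what is visible of it).
The state is a dict: "time_s": time; "q": joint angles; "dq": joint speeds; "joint_efforts": joint torques, N m; "eef_pos": TCP position; "eef_rot": TCP orientation; "wrist_force": force on the tool from outside, world axes, zero at the start; "torque": the same for the moment, N m; "opening": opening from 0.0 (shut) to 1.0 (fully open).
Only numpy, scipy, OpenCV 4.12 (cv2) and the standard library are available. Lean on these libraries where they do the work, as an engineer would, in place of code of your own. Each camera call takes 0.05 s, during which the arm holds its last target.

### The job

The cheese stall is being set up: take the long aluminium ticket rail out of the wooden transit tray by lifting its free end over the tray's lip and drawing it out endwise from under the hood. Set it down, without dropping it, groove upward on the cork strip of the display board, centred on the strip and lined up with it. Leave the short rail where it lies in the tray.

Things in the scene. Friction and masses are not known exactly. Their poses are not given: they have to be found in the camera images.
- long_rail: Aluminium bar 280 mm long (y), 20 wide (x), 14 high (z), groove 8 wide, 8 deep along its top; 150 g. Origin: centre of its underside. Lies flat on the tray floor in the left or right lane, along tray y within 2 deg: +y end under the hood, -y end towards the lip. Level it cannot clear the lip; tilted 6 to 10 degrees about its hood end, lip end up, it passes lip and hood.
- short_rail: The same rail section (20 mm wide, 14 mm high) but only 180 mm long (its y axis), 100 g; lies in the other lane of the tray, 90 mm beside the long one (centre to centre). Origin: centre of its underside. To be left alone.
- tray: Fixed wooden tray, 244 (x) by 324 mm (y), 12 mm walls. Origin: centre of underside, on the table; floor top at z 8 mm. Lip across the -y end (inner face y -150) and side walls: tops at z 32 mm. Flat hood over the full width from y +60 to the closed +y end (inner face +150): underside z 40, top z 48 mm. Lanes at x -45 and +45 mm, no divider.
- strip (a point): Centre of the bare cork strip, 300 mm long (y) by 60 wide (x), z up, flush in the top of a fixed wooden board (360 by 240 mm), 18 mm above the table. The board's -x edge is 45 mm from the strip's centre line; cheese wheels up to 55 mm high, with thin flags, stand on its +x part, over 70 mm from that line.

How it is judged:
By the outcome, as a careful person would: the job done as asked, in the order asked, and still so for the second after the job is handed in, with the robot touching nothing.
It also fails if it takes over 42 s, if anything falls off the work surface, if the arm or the gripper's body presses on something with over 40 N, if the wrist force passes 120 N, or if a joint passes its speed limit or range.

## Working session

There is one attempt and no reset: what is moved stays moved. The work goes in short steps, Python scripts to look and compute and a tool call to move; the robot and the scene stay as the last step left them, time stands still between calls to the robot, and variables do not carry over. Pictures are saved under pics/ and viewed, and the job is handed in when it is done.

Besides the shell and the picture viewer there is one more tool, called after "Emit:" as name(argument=value, ...) on one line, values as JSON. arm_command: Moves the arm, as the interface text tells. Shifts and turns lie within -1 to 1; 1 stands for 0.2 m of shift or 60 degrees of turn. Its arguments: {"type":"object","properties":{"motion":{"type":"string"}},"required":["motion"]}

```bash
ls; mkdir -p pics; python3 - <<'E'
from bench import *
import cv2
s=get_obs(); print(s)
for n in ["top","side","wrist"]:
    c=camera(n); cv2.imwrite(f"pics/{n}0.png",c["img"][:,:,::-1])
    print(n,c["intrinsics"].tolist(),(c.get("pose") if "pose" in c else c["mount"]).round(4).tolist())
    for t in ["long_rail","short_rail","tray","strip"]:
        try: print(t,[(r["conf"],r["box"]) for r in search_frame(n,t)][:3])
        except Exception as e: print(t,e)
E
```

```text
pics
{'time_s': 0.0, 'q': array([-1.37029748e+00,  1.81549237e-01,  1.60799809e+00, -4.58273678e-06,
        1.35377283e+00, -2.06326316e-01]), 'dq': array([-2.69166627e-03, -2.79304903e-05, -1.06839375e-03,  1.04307246e-03,
       -1.31251706e-03,  1.28504259e-03]), 'joint_efforts': array([-1.11415084e-03, -4.44876051e+01, -3.51332223e+01, -4.85452219e-04,
        9.03169537e-03, -1.25372813e-05]), 'eef_pos': array([ 0.22741593, -0.5275284 ,  0.23038432]), 'eef_rot': array([-8.63753773e-04,  9.79382432e-01,  2.02013133e-01,  2.79555830e-07]), 'wrist_force': array([ 0.22796017, -0.03578742, -0.51165871]), 'torque': array([ 0.0195538 , -0.02680619,  0.03410915]), 'opening': 0.9983724106355876}
top [[507.973786338533, 0.0, 324.3376366237141], [0.0, 507.973786338533, 236.15451233996606], [0.0, 0.0, 1.0]] [[-0.0, -0.9805, 0.1966, 0.349], [-1.0, -0.0001, -0.0008, -0.0226], [0.0009, -0.1966, -0.9805, 0.9642], [0.0, 0.0, 0.0, 1.0]]
long_rail [(0.55, [148.7, 224.2, 257.6, 250.7])]
short_rail [(0.77, [143.7, 181.9, 228.6, 203.8])]
tray [(0.97, [85.3, 146.8, 269.4, 292.2]), (0.57, [146.9, 179.2, 230.0, 205.5])]
strip [(0.78, [341.6, 140.6, 531.3, 276.7])]
side [[460.73637404438887, 0.0, 319.719392243774], [0.0, 460.73637404438887, 238.3487216790295], [0.0, 0.0, 1.0]] [[0.9042, -0.2418, 0.352, 0.2831], [-0.4268, -0.5388, 0.7263, -0.5835], [0.0141, -0.807, -0.5903, 0.5175], [0.0, 0.0, 0.0, 1.0]]
long_rail []
short_rail [(0.67, [273.7, 161.7, 322.6, 205.5])]
tray [(0.62, [197.5, 135.6, 366.9, 246.9])]
strip [(0.82, [297.9, 256.2, 575.5, 478.4])]
wrist [[371.64829954431775, 0.0, 313.0192837441776], [0.0, 371.64829954431775, 237.8482017090591], [0.0, 0.0, 1.0]] [[-0.0016, -0.9578, -0.2873, 0.0729], [1.0, -0.0016, -0.0001, -0.0007], [-0.0003, -0.2873, 0.9578, -0.1435], [0.0, 0.0, 0.0, 1.0]]
long_rail []
short_rail []
tray []
strip []
```

View pics/top0.png

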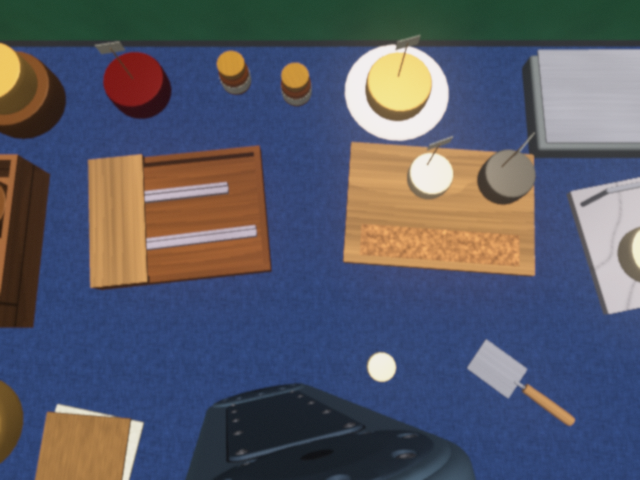

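View pics/side0.png

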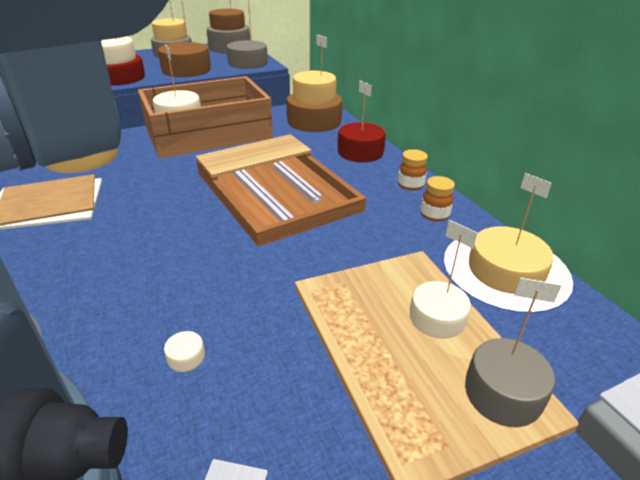

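View pics/wrist0.png

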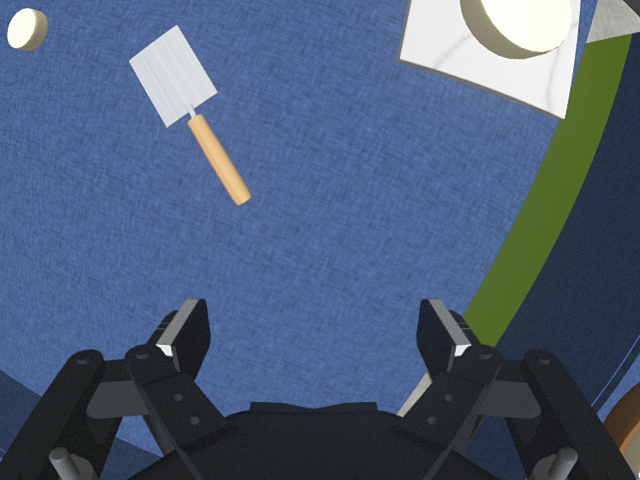

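The top view shows the tray at left (rows 147–290), with its hood towards image left (+y). The long rail is the lower one (147–257, about row 237) and the short rail is the upper one (row 191). The board's cork strip is at (360–520, 243). The side view agrees. Next I'll zoom in for corner picks.

```bash
python3 - <<'E'
import cv2
im=cv2.imread("pics/top0.png")
a=cv2.resize(im[140:300,80:280],None,fx=4,fy=4*0.9,interpolation=cv2.INTER_CUBIC)
cv2.imwrite("pics/cropA.png",cv2.resize(im[145:295,80:280],(800,600),interpolation=cv2.INTER_CUBIC))
cv2.imwrite("pics/cropB.png",cv2.resize(im[135:285,340:540],(800,600),interpolation=cv2.INTER_CUBIC))
E
```

```text
(no output)
```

View pics/cropA.png

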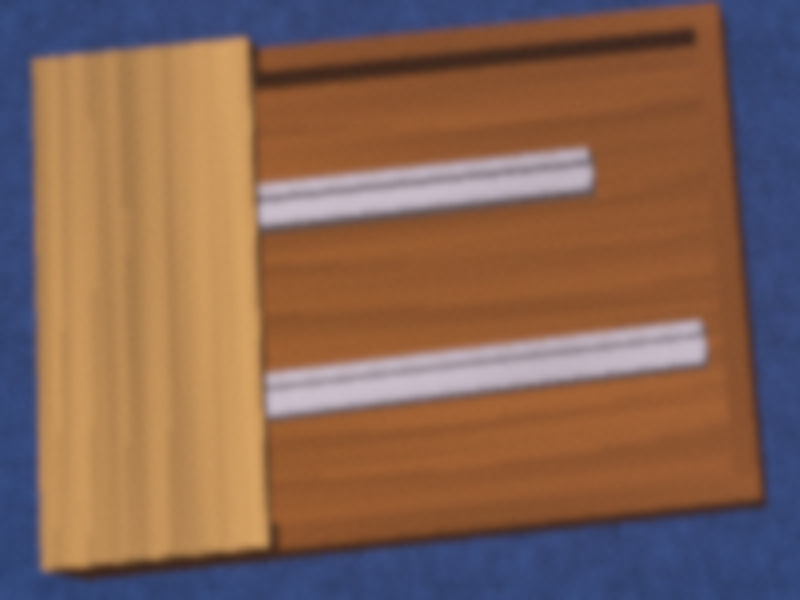

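View pics/cropB.png

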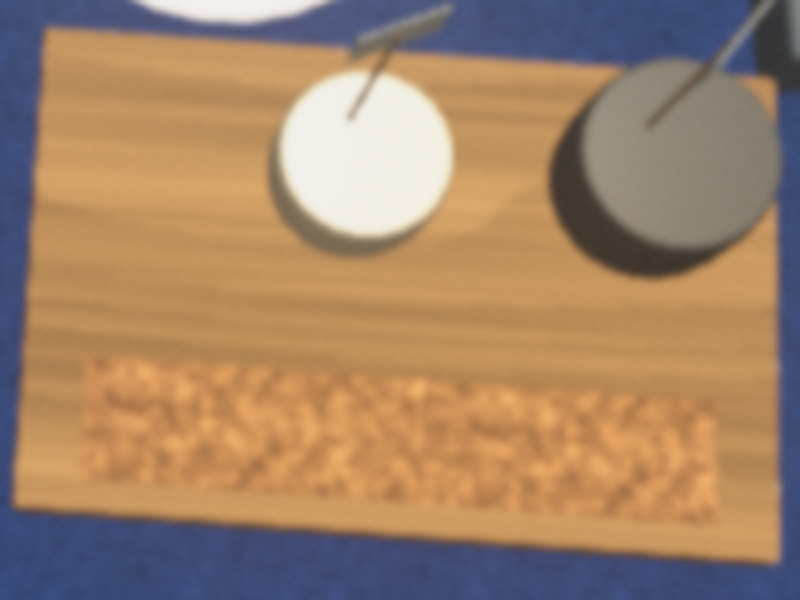

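```bash
cat > h.py <<'E'
from bench import *
import numpy as np, cv2
from scipy.optimize import least_squares
from scipy.spatial.transform import Rotation as R
K=np.array([[507.973786338533,0,324.3376366237141],[0,507.973786338533,236.15451233996606],[0,0,1]])
def ray(uv,z,c):
    K,P=c["intrinsics"],c["pose"]
    d=P[:3,:3]@np.linalg.solve(K,[uv[0],uv[1],1]); o=P[:3,3]
    return o+d*(z-o[2])/d[2]
def fit(pts,mod,zs,c):
    W=np.array([ray(p,z,c)[:2] for p,z in zip(pts,zs)])
    mod=np.array(mod,float)
    def f(v):
        cs,sn=np.cos(v[2]),np.sin(v[2])
        return ((mod@np.array([[cs,sn],[-sn,cs]])+v[:2]-W)).ravel()
    r=least_squares(f,[*W.mean(0),0]); return r.x,r.fun.reshape(-1,2),W
E
python3 - <<'E'
from h import *
c=camera("top")
def A(x,y,o=(80,145)): return ((x+.5)/4-.5+o[0],(y+.5)/4-.5+o[1])
B=lambda x,y:A(x,y,(340,135))
# tray: image up=+x, left=+y
pts=[A(32,57),A(248,37),A(272,550),A(43,572),A(720,3),A(765,502)]
mod=[(.122,.162),(.122,.06),(-.122,.06),(-.122,.162),(.122,-.162),(-.122,-.162)]
r=fit(pts,mod,[.048]*4+[.032]*2,c); print("tray",r[0],np.degrees(r[0][2]),(r[1]*1e3).round(1).tolist())
pts=[A(265,373),A(268,417),A(702,320),A(706,364)]
W=np.array([ray(p,.022,c) for p in pts]); print("rail",W.round(4))
tr=r[0]; cs,sn=np.cos(tr[2]),np.sin(tr[2]); M=np.array([[cs,-sn],[sn,cs]])
print("rail in tray",((W[:,:2]-tr[:2])@M*1e3).round(1).tolist())
pts=[A(258,185),A(260,228),A(588,150),A(593,190)]
W=np.array([ray(p,.022,c) for p in pts]); print("short in tray",((W[:,:2]-tr[:2])@M*1e3).round(1).tolist())
# board
pts=[B(47,27),B(15,508),B(780,563),B(777,75)]
pts+=[B(85,357),B(80,480),B(717,400),B(717,522)]
mod=[(.195,.18),(-.045,.18),(-.045,-.18),(.195,-.18),(.03,.15),(-.03,.15),(.03,-.15),(-.03,-.15)]
r=fit(pts,mod,[.018]*8,c); print("strip",r[0],np.degrees(r[0][2]),(r[1]*1e3).round(1).tolist())
r2=fit(pts[4:],mod[4:],[.018]*4,c); print("strip only",r2[0],np.degrees(r2[0][2]),(r2[1]*1e3).round(1).tolist())
E
```

```text
tray [0.57686605 0.25031294 0.10773501] 6.172761583142981 [[-1.5, -1.1], [-0.5, -0.8], [1.1, 1.0], [0.0, -0.0], [-0.1, 0.2], [1.0, 0.8]]
rail [[0.5346 0.3139 0.022 ]
 [0.5135 0.311  0.022 ]
 [0.5603 0.1081 0.022 ]
 [0.539  0.1057 0.022 ]]
rail in tray [[-35.2, 67.7], [-56.4, 67.2], [-31.7, -139.6], [-53.2, -139.7]]
short in tray [[57.6, 67.5], [36.1, 67.4], [58.1, -91.6], [37.8, -92.6]]
strip [ 0.52252115 -0.24152885 -0.07076856] -4.0547398461805955 [[0.2, 1.0], [0.4, 0.4], [0.9, -0.9], [-0.4, 0.2], [0.3, -0.9], [-0.1, 0.2], [0.0, 0.1], [-1.3, -0.1]]
strip only [ 0.52278621 -0.24134949 -0.06792656] -3.891904969896724 [[0.2, -0.6], [-0.2, 0.3], [0.7, 0.3], [-0.7, -0.0]]
```

```bash
cat >> h.py <<'E'
def frame(yawdeg,tilt=0):
    a=np.radians(yawdeg); x=np.array([-np.sin(a),np.cos(a),0]); z=np.array([0,0,-1.]); y=np.cross(z,x)
    return R.from_matrix(np.c_[x,y,z])*R.from_rotvec([0,-np.radians(tilt),0])
def cur():
    s=get_obs(); w,x,y,z=s["eef_rot"]; return s,np.array(s["eef_pos"]),R.from_quat([x,y,z,w])
def todo(p,Rt):
    s,c,Rc=cur()
    print("t",round(s["time_s"],2),"pos",c.round(4),"F",s["wrist_force"].round(1),"op",round(s["opening"],3))
    print("shift(cur tool)",(Rc.inv().apply(p-c)/.2).round(3),"shift(target tool)",(Rt.inv().apply(p-c)/.2).round(3),"turn",((Rc.inv()*Rt).as_rotvec()/np.radians(60)).round(3))
YAW=7.1; U=np.array([-np.sin(np.radians(YAW)),np.cos(np.radians(YAW)),0])
LIP=np.array([.5497,.1069,0]); G=LIP+U*.125
SY=-4.0; US=np.array([-np.sin(np.radians(SY)),np.cos(np.radians(SY)),0]); SC=np.array([.5226,-.2414,.018])
E
python3 - <<'E'
from h import *
print(G); todo(G+[0,0,.13],frame(YAW))
E
```

```text
[0.53424982 0.23094149 0.        ]
t 0.8 pos [ 0.2275 -0.5281  0.2313] F [0.7 0.3 0.2] op 0.997
shift(cur tool) [ 2.91  -2.879  0.506] shift(target tool) [3.577 1.991 0.507] turn [ 0.    0.   -1.23]
```

Emit:
arm_command(motion="0.145 -0.145 0.01 0 0 0 1; 0.145 -0.145 0.01 0 0 0 1; 0.145 -0.145 0.01 0 0 0 1; 0.145 -0.145 0.01 0 0 0 1; 0.145 -0.145 0.01 0 0 0 1; 0.145 -0.145 0.01 0 0 0 1; 0.145 -0.145 0.01 0 0 0 1; 0.145 -0.145 0.01 0 0 0 1; 0.145 -0.145 0.01 0 0 0 1; 0.145 -0.145 0.01 0 0 0 1")

```text
time_s: 1.63
eef_pos: [0.3797, -0.1462, 0.2099]
eef_rot: [0.003, 0.981, 0.195, 0.001]
wrist_force: [1.4, -1.1, 0.0]
opening: 0.998
```

```bash
python3 -c "
from h import *
todo(G+[0,0,.13],frame(YAW)); print(get_obs()['q'])"
```

```text
t 1.63 pos [ 0.3797 -0.1462  0.2099] F [ 1.4 -1.1  0. ] op 0.998
shift(cur tool) [ 1.434 -1.451  0.39 ] shift(target tool) [1.776 1.    0.399] turn [ 0.006  0.004 -1.244]
[-0.65886422 -0.20228016  2.03096951 -0.00316955  1.30645098  0.52095114]
```

Emit:
arm_command(motion="0.145 -0.147 0.03 0 0 0 1; 0.145 -0.147 0.03 0 0 0 1; 0.145 -0.147 0.03 0 0 0 1; 0.145 -0.147 0.03 0 0 0 1; 0.145 -0.147 0.03 0 0 0 1; 0.145 -0.147 0.03 0 0 0 1; 0.145 -0.147 0.03 0 0 0 1; 0.145 -0.147 0.03 0 0 0 1; 0.145 -0.147 0.03 0 0 0 1; 0.145 -0.147 0.03 0 0 0 1")

```text
time_s: 2.47
eef_pos: [0.5337, 0.2373, 0.1529]
eef_rot: [0.007, 0.981, 0.195, 0.007]
wrist_force: [0.6, -0.3, -0.1]
opening: 0.999
```

Emit:
arm_command(motion="0 0 0 0 0 -0.12 1; 0 0 0 0 0 -0.12 1; 0 0 0 0 0 -0.12 1; 0 0 0 0 0 -0.12 1; 0 0 0 0 0 -0.12 1; 0 0 0 0 0 -0.12 1; 0 0 0 0 0 -0.12 1; 0 0 0 0 0 -0.12 1; 0 0 0 0 0 -0.12 1; 0 0 0 0 0 -0.12 1")

```text
time_s: 3.3
eef_pos: [0.5338, 0.2483, 0.1484]
eef_rot: [0.008, 0.679, 0.734, 0.001]
wrist_force: [0.4, -0.5, -0.6]
opening: 0.997
```

```bash
python3 -c "
from h import *
todo(G+[0,0,.13],frame(YAW)); print(get_obs()['q'])
cv2.imwrite('pics/w1.png',camera('wrist')['img'][:,:,::-1])
for t in ['long_rail','short_rail']: print(search_frame('wrist',t))"
```

```text
t 3.3 pos [0.5338 0.2483 0.1484] F [ 0.4 -0.5 -0.6] op 0.997
shift(cur tool) [-0.086 -0.006  0.093] shift(target tool) [-0.086 -0.008  0.092] turn [ 0.011  0.01  -0.043]
[ 0.24035106  0.29060314  1.65053383 -0.01253428  1.19013363  0.16640102]
[{'box': [289.8, 150.8, 328.3, 381.5], 'conf': 0.9}]
[{'box': [406.9, 149.6, 444.6, 329.9], 'conf': 0.92}]
```

View pics/w1.png

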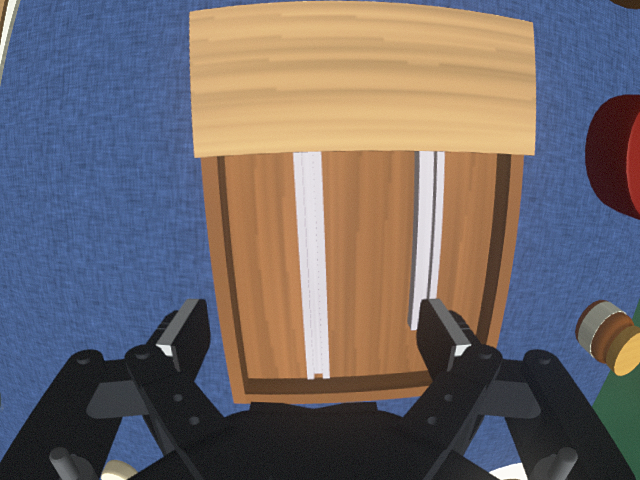

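The wrist view shows the long rail running from (308,152) at the hood to (318,378) at the lip end. The short rail is on the right at column 425. I'll check this against the top-view fit.

```bash
cat >> h.py <<'E'
def wray(uv,z,c,pos,Rc):
    K=c["intrinsics"]; M=c["mount"]; d=np.array([uv[0]-K[0,2],uv[1]-K[1,2]]); r=np.linalg.norm(d); th=r/K[0,0]
    v=np.array([*(d/r*np.sin(th)),np.cos(th)]); v=Rc.apply(M[:3,:3]@v); o=pos+Rc.apply(M[:3,3])
    return o+v*(z-o[2])/v[2]
E
python3 -c "
from h import *
s,p,Rc=cur(); c=camera('wrist')
im=c['img']; cv2.imwrite('pics/w1c.png',cv2.resize(im[140:400,270:350],(246*1,800*1))[:600,:,::-1])
W=[wray(q,.022,c,p,Rc) for q in [(293.5,153),(321.5,153),(301,265),(326,265),(308,378),(329,378)]]
for w in W: print(w.round(4))
for i in (0,2,4):
    m=(W[i]+W[i+1])/2; d=m-LIP; print('along',d@U,'lat',d[:2]@[U[1],-U[0]])
d=(W[0]+W[1]-W[4]-W[5]); print('yaw',np.degrees(np.arctan2(-d[0],d[1])))
"
```

```text
[0.517  0.3026 0.022 ]
[0.5371 0.3039 0.022 ]
[0.5275 0.217  0.022 ]
[0.5469 0.2182 0.022 ]
[0.5398 0.1063 0.022 ]
[0.5589 0.1073 0.022 ]
along 0.1976871408476552 lat 0.0018213922786510053
along 0.11142488610357032 lat 0.0013115395969622472
along -2.7093728303103423e-05 lat -0.0003609417537039077
yaw 6.467605209497581
```

```bash
sed -i 's/^YAW=7.1/YAW=6.8/; s/G=LIP+U\*.125/G=LIP+U*.125+np.array([.0006,0,0])/' h.py; python3 -c "
from h import *
todo(G+[0,0,.06],frame(YAW))"
```

```text
t 3.5 pos [0.5338 0.2482 0.1484] F [ 0.2 -0.2 -0.5] op 1.001
shift(cur tool) [-0.082 -0.003  0.443] shift(target tool) [-0.086 -0.002  0.442] turn [ 0.011  0.01  -0.048]
```

Emit:
arm_command(motion="-0.04 -0.002 0.1 0.011 0.01 -0.048 1; -0.04 0 0.1 0 0 0 1; -0.003 0 0.12 0 0 0 1; 0 0 0.1 0 0 0 1; 0 0 0 0 0 0 1")

```text
time_s: 3.92
eef_pos: [0.5382, 0.2318, 0.0649]
eef_rot: [0.002, 0.67, 0.742, 0.003]
wrist_force: [-1.8, 0.9, -1.3]
opening: 1.001
```

```bash
python3 -c "
from h import *
todo(G+[0,0,.0105],frame(YAW))"
```

```text
t 3.92 pos [0.5382 0.2318 0.0649] F [-1.8  0.9 -1.3] op 1.001
shift(cur tool) [-0.003 -0.016  0.272] shift(target tool) [-0.002 -0.014  0.272] turn [ 0.007 -0.002 -0.015]
```

Emit:
arm_command(motion="-0.002 -0.016 0.07 0.007 0 -0.015 1; 0 0 0.07 0 0 0 1; 0 0 0.05 0 0 0 1; 0 0 0.04 0 0 0 0.6; 0 0 0.02 0 0 0 0.6; 0 0 0 0 0 0 0.6")

```text
time_s: 4.42
eef_pos: [0.5365, 0.2318, 0.0139]
eef_rot: [-0.0, 0.666, 0.746, 0.002]
wrist_force: [-0.7, 0.3, -0.1]
opening: 0.609
```

```bash
python3 -c "
from h import *
todo(G+[0,0,.0105],frame(YAW))"
```

```text
t 4.42 pos [0.5365 0.2318 0.0139] F [-0.7  0.3 -0.1] op 0.609
shift(cur tool) [-0.004 -0.005  0.017] shift(target tool) [-0.003 -0.005  0.017] turn [ 0.002 -0.002 -0.004]
```

Emit:
arm_command(motion="-0.003 -0.006 0.017 0 0 0 0.5; 0 0 0 0 0 0 0.3; 0 0 0 0 0 0 0; 0 0 0 0 0 0 0; 0 0 0 0 0 0 0; 0 0 0 0 0 0 0; 0 0 0 0 0 0 0")

```text
time_s: 5.0
eef_pos: [0.537, 0.2316, 0.0127]
eef_rot: [0.001, 0.666, 0.746, 0.003]
wrist_force: [-0.4, -0.6, -0.7]
opening: 0.207
```

```bash
python3 -c "
from h import *
todo(G+[0,0,.0105],frame(YAW))
P=LIP+U*.28; P[2]=.008; s,c,Rc=cur(); c=c.copy()
for th in (4,8):
    v=c-P; a=v@U; h=v[2]; t=np.radians(th)
    N=P+U*(a*np.cos(t)+h*np.sin(t))+np.array([0,0,-a*np.sin(t)+h*np.cos(t)])+(v-a*U-[0,0,h])
    todo(N+[0,0,.0015],frame(YAW,th))
"
```

```text
t 5.0 pos [0.537  0.2316 0.0127] F [-0.4 -0.6 -0.7] op 0.207
shift(cur tool) [-0.002 -0.008  0.011] shift(target tool) [-0.002 -0.008  0.011] turn [ 0.006 -0.002 -0.004]
t 5.0 pos [0.537  0.2316 0.0127] F [-0.4 -0.6 -0.7] op 0.207
shift(cur tool) [ 0.004  0.    -0.061] shift(target tool) [-0.001  0.    -0.061] turn [ 0.006 -0.069 -0.005]
t 5.0 pos [0.537  0.2316 0.0127] F [-0.4 -0.6 -0.7] op 0.207
shift(cur tool) [ 0.011  0.001 -0.115] shift(target tool) [-0.005  0.    -0.115] turn [ 0.005 -0.136 -0.005]
```

Emit:
arm_command(motion="0 0 -0.03 0.005 -0.034 -0.005 0; 0.002 0 -0.029 0 -0.034 0 0; 0.003 0 -0.028 0 -0.034 0 0; 0.004 0 -0.028 0 -0.034 0 0; 0 0 0 0 0 0 0")

```text
time_s: 5.42
eef_pos: [0.5359, 0.2332, 0.0355]
eef_rot: [0.054, 0.663, 0.745, -0.049]
wrist_force: [-0.3, -0.1, -0.9]
opening: 0.207
```

```bash
python3 -c "
from h import *
todo(np.array([.537,.2316,.0127])+[0,0,.0235],frame(YAW,8))
cv2.imwrite('pics/w2.png',camera('wrist')['img'][:,:,::-1])
cv2.imwrite('pics/s2.png',camera('side')['img'][100:260,180:393,::-1].repeat(3,0).repeat(3,1))"
```

```text
t 5.42 pos [0.5359 0.2332 0.0355] F [-0.3 -0.1 -0.9] op 0.207
shift(cur tool) [-0.009  0.005 -0.002] shift(target tool) [-0.009  0.005 -0.002] turn [-0.002  0.006 -0.002]
```

View pics/w2.png

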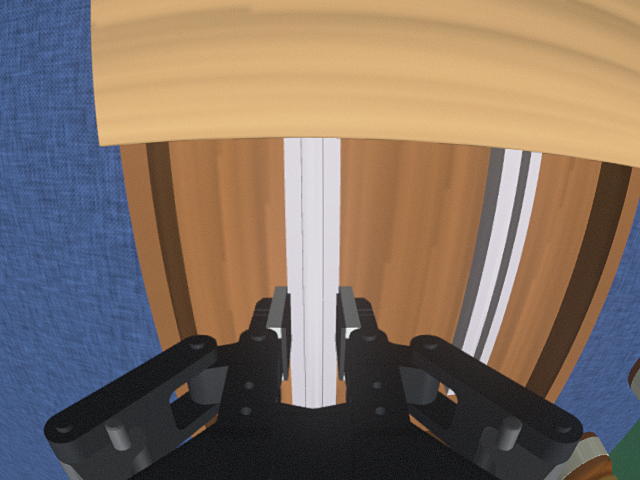

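View pics/s2.png

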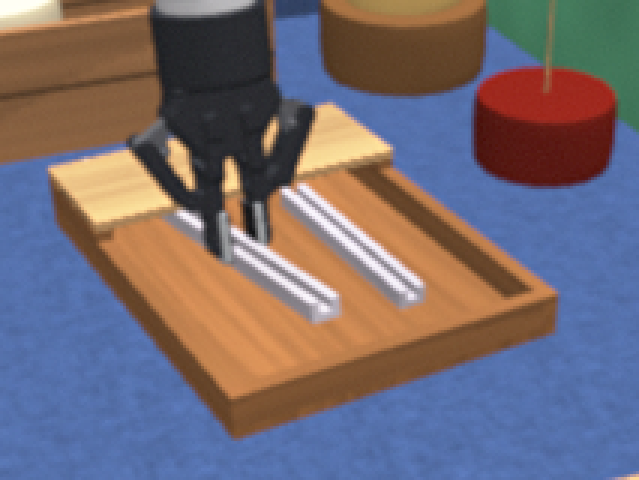

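The side view shows the long rail's lip end raised from about (290,217) to (288,204), while the short rail's end is unchanged at (318,199). I'll measure the rail's tilt.

```bash
python3 -c "
from h import *
c=camera('side'); im=c['img']
cv2.imwrite('pics/s3.png',cv2.resize(im[150:230,230:330],(800,640),interpolation=cv2.INTER_CUBIC)[:600,:,::-1])
K,P=c['intrinsics'],c['pose']
x0=LIP+U*.28
for th in (0,4,6,8,10):
    t=np.radians(th); 
    for k in (0,.014):
        X=x0-U*(.28*np.cos(t))+[0,0,.008+.0015+.28*np.sin(t)]+np.array([0,0,k*np.cos(t)])-U*-k*np.sin(t)
        q=K@(P[:3,:3].T@(X-P[:3,3])); q=q[:2]/q[2]; print(th,k,q.round(1),((q-[230,150]+.5)*8).round(0))
"
```

```text
0 0 [288.4 224.8] [472. 602.]
0 0.014 [288.3 218.8] [470. 554.]
4 0 [288.  216.2] [468. 534.]
4 0.014 [287.6 209.8] [464. 483.]
6 0 [287.7 211.7] [465. 498.]
6 0.014 [287.1 205.2] [461. 445.]
8 0 [287.2 207.1] [462. 461.]
8 0.014 [286.5 200.4] [456. 407.]
10 0 [286.7 202.4] [457. 423.]
10 0.014 [285.8 195.6] [451. 368.]
```

View pics/s3.png

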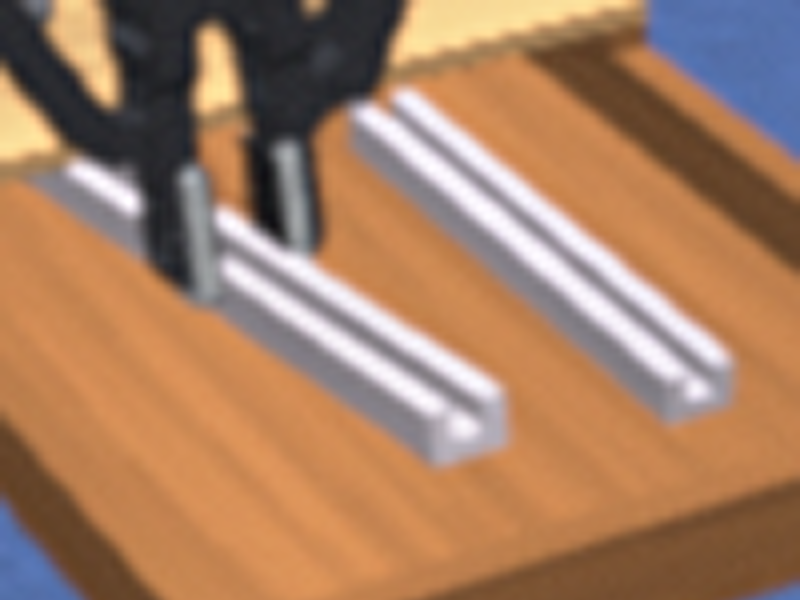

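Emit:
arm_command(motion="-0.1 0 -0.002 -0.002 0 0 0; -0.15 0 0 0 0 0 0; -0.15 0 0 0 0 0 0; -0.15 0 0 0 0 0 0; -0.1 0 0 0 0 0 0; 0 0 0 0 0 0 0")

```text
time_s: 6.07
eef_pos: [0.5482, 0.0985, 0.0504]
eef_rot: [0.05, 0.663, 0.746, -0.048]
wrist_force: [0.4, -0.1, -1.5]
opening: 0.213
```

```bash
python3 -c "
from h import *
todo(G-U*.11+[0,0,.15],frame(YAW))
cv2.imwrite('pics/s4.png',camera('side')['img'][:,:,::-1])"
```

```text
t 6.07 pos [0.5482 0.0985 0.0504] F [ 0.4 -0.1 -1.5] op 0.213
shift(cur tool) [ 0.045  0.013 -0.509] shift(target tool) [ 0.115  0.015 -0.498] turn [-0.005  0.133 -0.001]
```

View pics/s4.png

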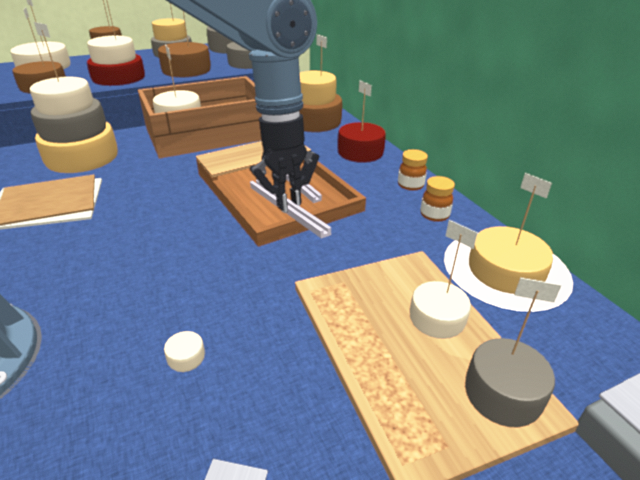

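The side view shows the rail over the lip and its hood end clear of the hood at about (252,184). Next I lift it, level it and carry it over.

Emit:
arm_command(motion="0 0 -0.12 0 0 0 0; -0.05 0 -0.14 0 0 0 0; -0.05 0 -0.12 0 0 0 0; -0.05 0 0 0 0.044 0 0; -0.05 0 0 0 0.044 0 0; -0.05 0 0 0 0.044 0 0; 0 0 0 0 0 0 0")

```text
time_s: 6.7
eef_pos: [0.5497, 0.0644, 0.1303]
eef_rot: [-0.008, 0.664, 0.748, 0.0]
wrist_force: [-0.0, -0.4, -1.7]
opening: 0.213
```

```bash
python3 -c "
from h import *
T=SC-US*.015
todo(T+[0,0,.09],frame(SY))"
```

```text
t 6.7 pos [0.5497 0.0644 0.1303] F [-0.  -0.4 -1.7] op 0.213
shift(cur tool) [-1.577 -0.33   0.095] shift(target tool) [-1.61  -0.028  0.112] turn [-0.011 -0.011  0.181]
```

Emit:
arm_command(motion="0 0 0 -0.005 -0.005 0.06 0; 0 0 0 -0.005 -0.005 0.06 0; 0 0 0 0 0 0.06 0; -0.1 -0.003 0 0 0 0 0; -0.18 -0.005 0 0 0 0 0; -0.18 -0.005 0 0 0 0 0; -0.18 -0.005 0 0 0 0 0; -0.18 -0.005 0 0 0 0 0; -0.18 -0.005 0 0 0 0 0; -0.18 0 0 0 0 0 0")

```text
time_s: 7.53
eef_pos: [0.5223, -0.161, 0.1236]
eef_rot: [-0.005, 0.73, 0.684, -0.001]
wrist_force: [1.5, 0.9, -1.0]
opening: 0.211
```

```bash
python3 -c "
from h import *
T=SC-US*.015
todo(T+[0,0,.09],frame(SY))"
```

```text
t 7.53 pos [ 0.5223 -0.161   0.1236] F [ 1.5  0.9 -1. ] op 0.211
shift(cur tool) [-0.476  0.028  0.076] shift(target tool) [-0.476  0.029  0.078] turn [-0.008 -0.005  0.004]
```

Emit:
arm_command(motion="-0.17 0.01 0 -0.008 -0.005 0.004 0; -0.16 0.01 0.02 0 0 0 0; -0.1 0.008 0.02 0 0 0 0; -0.03 0 0.02 0 0 0 0; 0 0 0 0 0 0 0; 0 0 0 0 0 0 0")

```text
time_s: 8.03
eef_pos: [0.5208, -0.2578, 0.1076]
eef_rot: [-0.001, 0.733, 0.68, -0.001]
wrist_force: [0.7, 0.1, -1.6]
opening: 0.213
```

```bash
python3 -c "
from h import *
T=SC-US*.015
todo(T+[0,0,.09],frame(SY))
for n in ('top','side','wrist'): cv2.imwrite('pics/%s5.png'%n,camera(n)['img'][:,:,::-1])
im=cv2.imread('pics/top5.png'); cv2.imwrite('pics/top5c.png',cv2.resize(im[135:285,340:540],(800,600),interpolation=cv2.INTER_CUBIC))
"
```

```text
t 8.03 pos [ 0.5208 -0.2578  0.1076] F [ 0.7  0.1 -1.6] op 0.213
shift(cur tool) [ 0.008  0.003 -0.002] shift(target tool) [ 0.008  0.003 -0.002] turn [-0.003  0.    -0.005]
```

View pics/top5c.png

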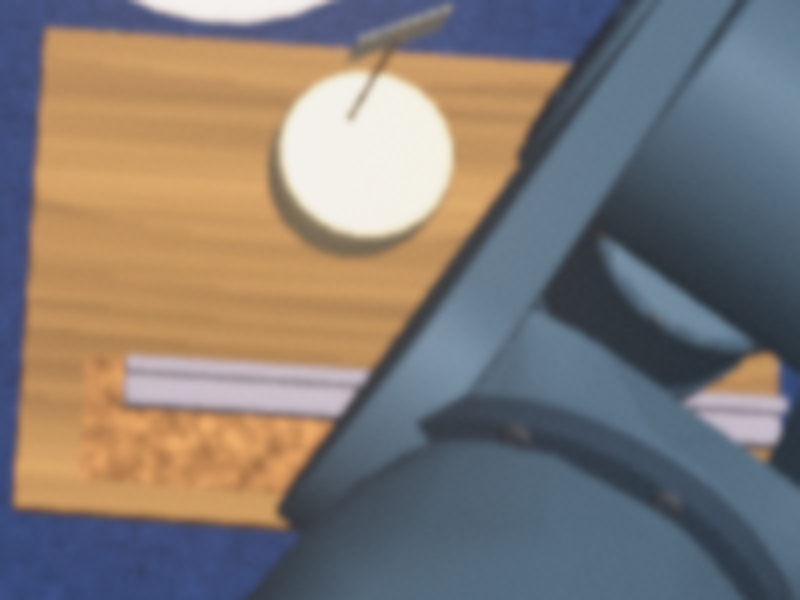

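View pics/side5.png

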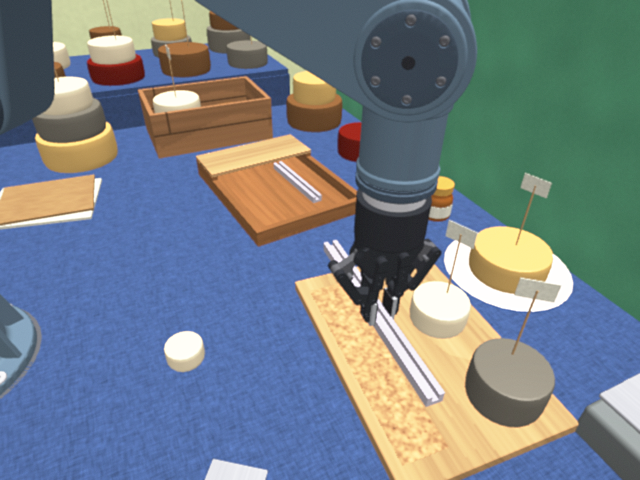

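View pics/wrist5.png

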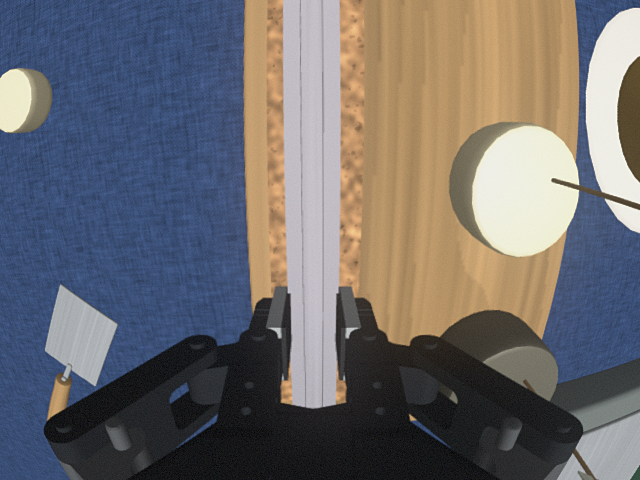

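The rail is level over the board, held centrally between the pads, and the tray now holds only the short rail. I'll measure the rail's end points from both views to get its centre and pitch.

```bash
python3 -c "
import cv2
im=cv2.imread('pics/side5.png'); a=cv2.resize(im[350:410,390:450],(400,400),interpolation=cv2.INTER_CUBIC);b=cv2.resize(im[230:290,310:370],(400,400),interpolation=cv2.INTER_CUBIC)
cv2.imwrite('pics/s5c.png',cv2.hconcat([a,b]))"
```

```text
(no output)
```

View pics/s5c.png

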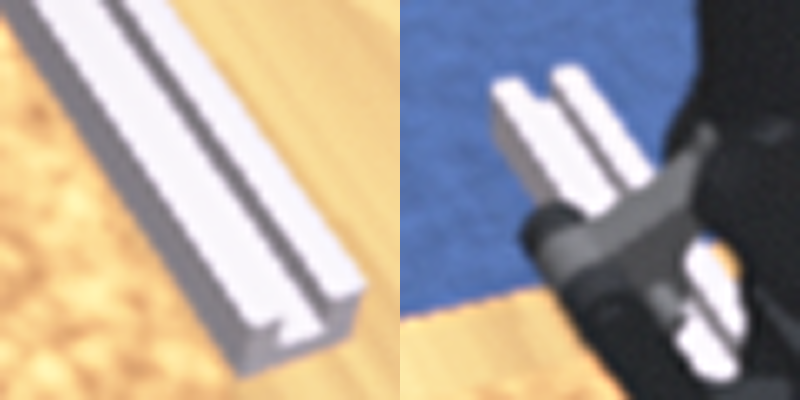

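```bash
cat > fr.py <<'E'
from h import *
s,p,Rc=cur(); ct=camera('top'); cs=camera('side')
B=lambda x,y:((x+.5)/4-.5+340,(y+.5)/4-.5+135)
S=lambda x,y:((x+.5)/6.667-.5+390,(y+.5)/6.667-.5+350)
F=lambda x,y:((x+.5)/6.667-.5+310,(y+.5)/6.667-.5+230)
h=.014;w=.01;L=.14
obs=[(ct,B(126,354),(w,L,h)),(ct,B(124,405),(-w,L,h)),(ct,B(785,397),(w,-L,h)),
(cs,S(240,328),(-w,-L,h)),(cs,S(362,288),(w,-L,h)),(cs,S(243,378),(-w,-L,0)),(cs,S(355,338),(w,-L,0)),(cs,F(93,85),(-w,L,h)),(cs,F(182,65),(w,L,h))]
def pr(c,X):
    K,P=c['intrinsics'],c['pose']; q=K@(P[:3,:3].T@(X-P[:3,3])); return q[:2]/q[2]
def f(v):
    Q=R.from_euler('ZXY',v[3:6]); return np.array([pr(c,v[:3]+Q.apply(m))-u for c,u,m in obs]).ravel()
r=least_squares(f,[p[0],p[1]+.015,.1,SY*.0175,0,0]); v=r.x
print('centre',v[:3].round(4),'yaw,pitch,roll',np.degrees(v[3:]).round(2)); print(r.fun.reshape(-1,2).round(1).tolist())
d=v[:3]-p; print('along off',d@US,'lat',d[:2]@[US[1],-US[0]],'dz',d[2])
print('tool ',p, Rc.as_matrix().round(3).tolist())
E
python3 fr.py
```

```text
centre [ 0.5233 -0.2427  0.1042] yaw,pitch,roll [-4.   -0.35 -4.51]
[[0.2, -0.3], [-0.0, -1.5], [0.3, -0.0], [1.0, 0.3], [-0.1, -0.8], [-0.6, 0.8], [-0.4, -0.2], [-0.4, 0.5], [-1.1, -0.2]]
along off 0.014622423551052196 lat 0.0013176088870362867 dz -0.003882813562185089
tool  [ 0.52101558 -0.25715692  0.10812658] [[0.073, 0.997, -0.003], [0.997, -0.073, -0.001], [-0.001, -0.003, -1.0]]
```

Emit:
arm_command(motion="0.007 0 0.08 0 0 0 0; 0 0 0.1 0 0 0 0; 0 0 0.1 0 0 0 0; 0 0 0.06 0 0 0 0; 0 0 0.03 0 0 0 0; 0 0 0 0 0 0 0")

```text
time_s: 8.78
eef_pos: [0.525, -0.2534, 0.0359]
eef_rot: [0.003, 0.73, 0.683, -0.0]
wrist_force: [-0.6, 0.8, -1.6]
opening: 0.213
```

```bash
python3 -c "
from h import *
T=SC-US*.015
todo(T+[0,0,.0045],frame(SY))"
```

```text
t 8.78 pos [ 0.525  -0.2534  0.0359] F [-0.6  0.8 -1.6] op 0.213
shift(cur tool) [-0.016 -0.017  0.067] shift(target tool) [-0.016 -0.016  0.067] turn [0.004 0.005 0.003]
```

Emit:
arm_command(motion="-0.016 -0.015 0.02 0.004 0.005 0.003 0; 0 0 0.02 0 0 0 0; 0 0 0 0 0 0 0")

```text
time_s: 9.03
eef_pos: [0.5227, -0.2568, 0.029]
eef_rot: [0.001, 0.731, 0.682, 0.0]
wrist_force: [0.3, 0.6, -1.4]
opening: 0.213
```

```bash
python3 -c "
from h import *
T=SC-US*.015
todo(T+[0,0,.0045],frame(SY))"
```

```text
t 9.03 pos [ 0.5227 -0.2568  0.029 ] F [ 0.3  0.6 -1.4] op 0.213
shift(cur tool) [ 0.002 -0.006  0.032] shift(target tool) [ 0.002 -0.006  0.032] turn [0.001 0.001 0.   ]
```

Emit:
arm_command(motion="0.001 -0.007 0.012 0 0 0 0; 0 0 0.01 0 0 0 0; 0 0 0.006 0 0 0 0; 0 0 0 0 0 0 0")

```text
time_s: 9.37
eef_pos: [0.5223, -0.2579, 0.0249]
eef_rot: [0.003, 0.731, 0.682, 0.001]
wrist_force: [0.1, 0.5, -2.0]
opening: 0.209
```

```bash
python3 -c "
from h import *
T=SC-US*.015
todo(T+[0,0,.0045],frame(SY))
c=camera('side');im=c['img']; cv2.imwrite('pics/s6.png',cv2.resize(im[250:470,290:470],(490,600),interpolation=cv2.INTER_CUBIC)[:,:,::-1])"
```

```text
t 9.37 pos [ 0.5223 -0.2579  0.0249] F [ 0.1  0.5 -2. ] op 0.209
shift(cur tool) [ 0.008 -0.004  0.012] shift(target tool) [ 0.008 -0.004  0.012] turn [ 0.004  0.003 -0.   ]
```

View pics/s6.png

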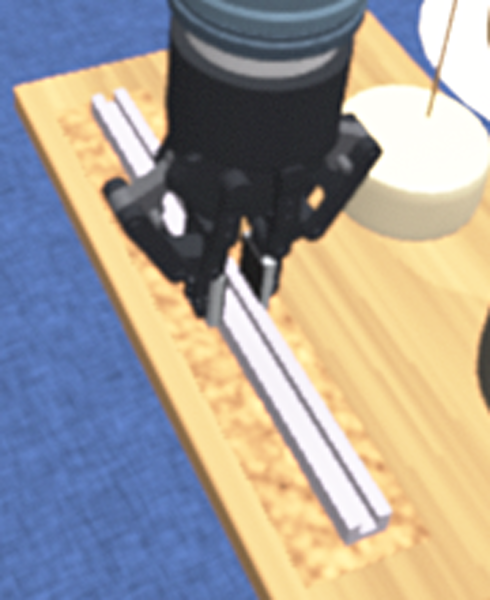

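Emit:
arm_command(motion="0.006 -0.004 0.006 0.004 0.003 0 0; 0 0 0.004 0 0 0 0; 0 0 0 0 0 0 0")

```text
time_s: 9.67
eef_pos: [0.5219, -0.2568, 0.0233]
eef_rot: [0.0, 0.731, 0.682, 0.0]
wrist_force: [0.0, 0.6, -2.0]
opening: 0.211
```

```bash
python3 -c "
from h import *
T=SC-US*.015
todo(T+[0,0,.0045],frame(SY))"
```

```text
t 9.67 pos [ 0.5219 -0.2568  0.0233] F [ 0.   0.6 -2. ] op 0.211
shift(cur tool) [ 0.002 -0.002  0.004] shift(target tool) [ 0.002 -0.002  0.004] turn [ 0.001 -0.    -0.   ]
```

Emit:
arm_command(motion="0.002 -0.001 0.005 0 0 0 0; 0 0 0.003 0 0 0 0; 0 0 0 0 0 0 0")

```text
time_s: 9.92
eef_pos: [0.5219, -0.2564, 0.0217]
eef_rot: [0.0, 0.731, 0.682, 0.0]
wrist_force: [0.5, -0.1, -0.5]
opening: 0.212
```

```bash
python3 -c "
from h import *
T=SC-US*.015
todo(T+[0,0,.0045],frame(SY))"
```

```text
t 9.92 pos [ 0.5219 -0.2564  0.0217] F [ 0.5 -0.1 -0.5] op 0.212
shift(cur tool) [-0.    -0.002 -0.004] shift(target tool) [-0.    -0.002 -0.004] turn [ 0.001  0.    -0.   ]
```

Emit:
arm_command(motion="0 0 0.004 0 0 0 0; 0 0 0 0 0 0 0")

```text
time_s: 10.08
eef_pos: [0.522, -0.2564, 0.0219]
eef_rot: [0.0, 0.731, 0.682, 0.0]
wrist_force: [0.3, -0.1, -0.6]
opening: 0.213
```

Emit:
arm_command(motion="0 0 0.006 0 0 0 0; 0 0 0.006 0 0 0 0; 0 0 0 0 0 0 0")

```text
time_s: 10.33
eef_pos: [0.5223, -0.2566, 0.022]
eef_rot: [0.0, 0.731, 0.682, 0.0]
wrist_force: [0.2, -0.9, -1.3]
opening: 0.21
```

Emit:
arm_command(motion="0 0 0 0 0 0 0.24; 0 0 0 0 0 0 0.3; 0 0 0 0 0 0 0.4; 0 0 0 0 0 0 0.5; 0 0 0 0 0 0 0.5")

```text
time_s: 10.75
eef_pos: [0.523, -0.2571, 0.0221]
eef_rot: [0.001, 0.731, 0.682, 0.0]
wrist_force: [1.1, -0.9, 0.6]
opening: 0.5
```

```bash
python3 -c "
from h import *
T=SC-US*.015
todo(T+[0,0,.0045],frame(SY))
cv2.imwrite('pics/w7.png',camera('wrist')['img'][:,:,::-1])
c=camera('side');im=c['img']; cv2.imwrite('pics/s7.png',cv2.resize(im[250:470,290:470],(490,600),interpolation=cv2.INTER_CUBIC)[:,:,::-1])"
```

```text
t 10.75 pos [ 0.523  -0.2571  0.0221] F [ 1.1 -0.9  0.6] op 0.5
shift(cur tool) [ 0.003 -0.008 -0.002] shift(target tool) [ 0.003 -0.008 -0.002] turn [0.002 0.001 0.   ]
```

View pics/w7.png

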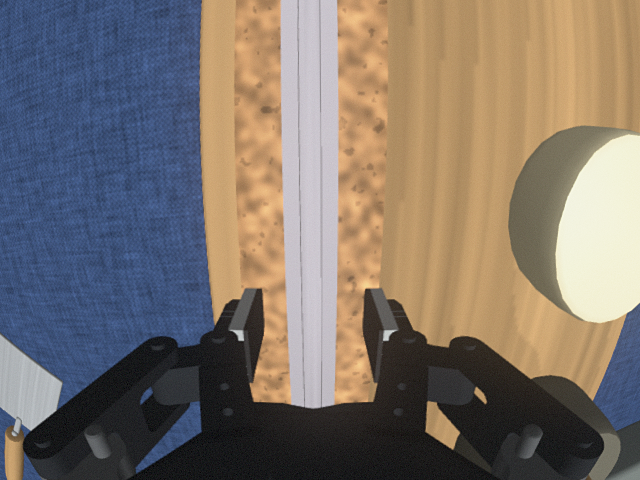

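View pics/s7.png

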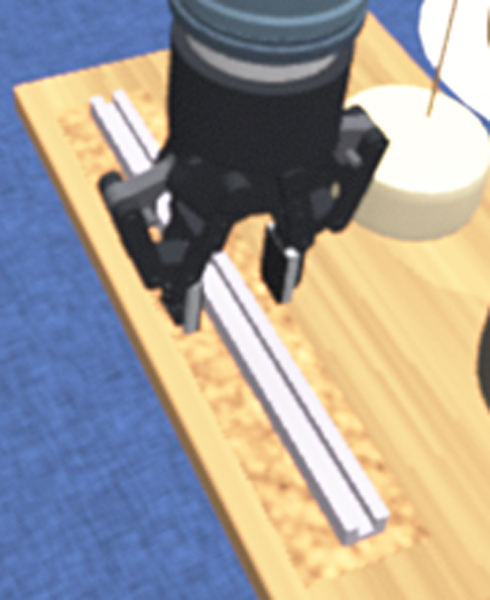

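Emit:
arm_command(motion="0 -0.004 -0.05 0 0 0 0.5; 0 0 -0.1 0 0 0 0.5; 0 0 -0.15 0 0 0 0.5; 0 0 -0.2 0 0 0 0.5; 0 0 -0.2 0 0 0 0.5; 0.15 -0.1 -0.1 0 0 0 0.5; 0.18 -0.1 0 0 0 0 0.5; 0.18 -0.1 0 0 0 0 0.5; 0.18 -0.1 0 0 0 0 0.5; 0.18 -0.1 0 0 0 0 0.5")

```text
time_s: 11.68
eef_pos: [0.4348, -0.0787, 0.1957]
eef_rot: [0.006, 0.735, 0.679, 0.002]
wrist_force: [0.9, 1.5, 0.1]
opening: 0.501
```

Emit:
arm_command(motion="0.18 -0.1 0 0 0 0 0.5; 0.18 0 0 0 0 0 0.5; 0.18 0 0 0 0 0 0.5; 0.18 0 0 0 0 0 0.5; 0 0 0 0 0 0 0.5; 0 0 0 0 0 0 0.5")

```text
time_s: 12.18
eef_pos: [0.4203, 0.0789, 0.2]
eef_rot: [0.008, 0.732, 0.681, 0.005]
wrist_force: [0.4, -0.4, 0.9]
opening: 0.503
```

```bash
python3 -c "
from h import *
c=camera('top');im=c['img']; cv2.imwrite('pics/t8.png',im[:,:,::-1]); cv2.imwrite('pics/t8c.png',cv2.resize(im[135:285,340:540],(800,600),interpolation=cv2.INTER_CUBIC)[:,:,::-1])
print(search_frame('top','long_rail'))
cv2.imwrite('pics/s8.png',camera('side')['img'][:,:,::-1])"
```

```text
[{'box': [368.0, 234.1, 517.9, 253.8], 'conf': 0.76}]
```

View pics/t8c.png

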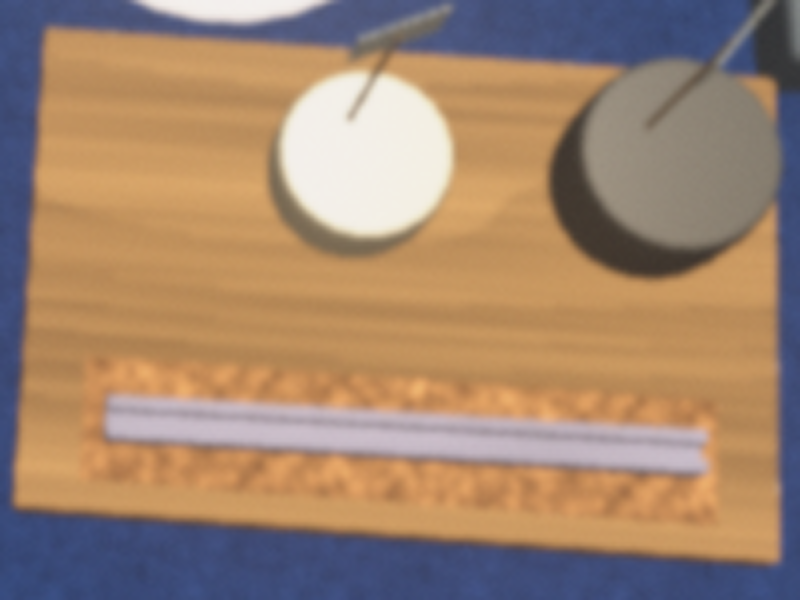

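View pics/s8.png

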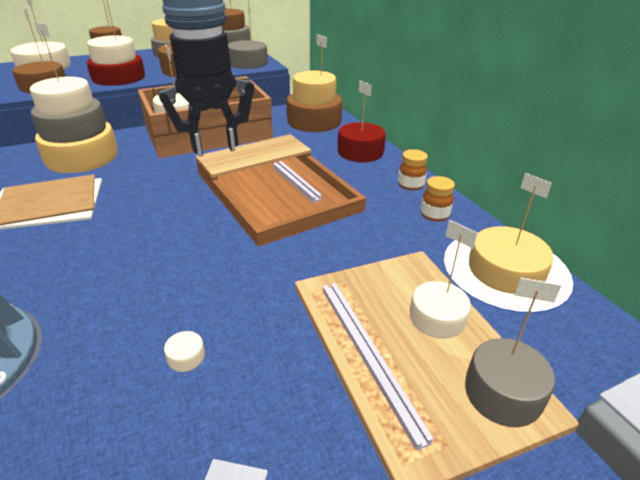

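```bash
python3 -c "
from h import *
c=camera('top')
B=lambda x,y:((x+.5)/4-.5+340,(y+.5)/4-.5+135)
W=fit([B(106,395),B(105,439),B(708,430),B(706,472)],[(.01,.14),(-.01,.14),(.01,-.14),(-.01,-.14)],[.032]*4,c)
print(W[0],np.degrees(W[0][2]),(W[1]*1e3).round(1).tolist())
d=W[0][:2]-SC[:2]; print('along',d@US[:2]*1e3,'lat',d@[US[1],-US[0]]*1e3)"
```

```text
[ 0.52278358 -0.24133164 -0.05755305] -3.2975468541937243 [[-0.5, -0.4], [0.5, -0.1], [0.0, 0.9], [-0.0, -0.4]]
along 0.08099844017535547 lat 0.1783605744815219
```

```bash
python3 -c "
from bench import *
print(get_obs()['time_s'],hand_in())"
```

```text
the job is handed in; nothing more can be done
12.3833 None
```

The long rail is out of the tray and lies groove upward on the cork strip. I handed the job in at 12.4 s.

**What I did:**
- I gripped the rail near its middle and tilted its free end up about 8° (the side camera gave about 8.2°).
- I drew it endwise over the lip and out from under the hood, then levelled it and carried it to the board.
- I lowered it until it stopped going down, opened the fingers and moved the arm well clear.

**Last checks:**
- **Position:** in the top view the rail is within about 0.2 mm of the strip's centre, with the calibration good to about 2 mm.
- **Alignment:** it is roughly 0.6–0.7° off the strip's direction (−3.3° against −3.9 to −4.05°), which is under 2 mm at its ends. I left it there.
- **Short rail:** in the side view it is still in its lane, and its end showed no movement when I compared it during the tilt.
- **Touchdown:** the wrist force was ambiguous at contact. The downward force dropped from 2.0 to 0.5 N, then read 1.3 N, so I went by the rail no longer descending. Pictures after release show it lying flat.

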